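# Set the food warmer's sunk limiter with its key

### The arm

A 7-joint arm with a two-finger parallel gripper is mounted at the origin on a cart in front of the work surface, level with it; the furniture and walls round the work are solid. World frame = base frame: x ahead of the robot, y to its left, z up, the work surface at z = 0. Lengths are in m, angles in rad, forces in N, time in s.
With the tool pointing down it reaches from about 0.425 to 0.925 m from the base axis. Payload 6.8 kg.
Tool frame: the origin (TCP) lies midway between the tips of the shut fingers; the grasp point (between the pads) lies bot.grip_point_offset behind it (bot.grip_point_offset is the distance from the TCP to the grasp point, in m); z points along the fingers, y is the line along which they close (so a half turn about z gives the same grasp; the last joint's range is limited). The gripper opens to 85 mm and grips with 20 to 120 N. Pads are 22 mm wide; open, the fingers measure 114 mm over their backs; the gripper's body (76 mm by 85 mm) begins 54 mm behind the grasp point. The pads swing forward as they close: fully open they stand 13 mm farther back than shut.
Start: joints at [-1.43, 0.477, 0.022, 1.555, -0.011, 1.109, -0.083], TCP at [0.166, 0.654, 0.196] pointing down, gripper open.
Joint ranges: [-2.96, 2.96], [-0.34, 2.1], [-1.41, 1.46], [0.24, 2.44], [-1.37, 4.51], [0.17, 1.92], [-2.96, 2.96]. Speed limits (rad/s): [2.39, 2.39, 3.14, 3.14, 3.14, 3.14, 3.14].

### API

Orientations are given as a unit quaternion [w, x, y, z].
In Python, from station import get_obs, cams, job, bot gives the robot as it stands.
- The arm moves only by the tool arm_command, never from a script. Its argument "rows" is a list that holds one entry, the list of rows, each a list of 5 numbers: the finger opening in mm, from 0 to 85.4, then the shift along the world's x, y, z in units of 60 mm (1.0 is 60 mm), then the turn about the world's z in units of 0.08 rad (1.0 is 0.08 rad). In form: [[[grip, x, y, z, turn], ...]]. A call has exactly 10 rows; each row shifts and turns the commanded pose from where the row before left it; what a row does not reach is not made up. A row lasts 1/8 s, in which the tool goes at most 62.5 mm and 10.7 degrees, less where a joint would pass 70% of its speed; a pose out of reach is approached as far as the arm can. A call with a number of a shift or a turn outside -1 to 1 is refused whole. A call with a gripper value outside its range is refused whole. The fingers move at their own pace and stop on an object; "newtons" is the grip in N (left out, the last holds). Time passes only in rows, so rows that do not move let the fingers close, or fill a call up. It gives the time, the measured TCP pose, the force, the opening and the grip force at its end, in the units of the state.
- get_obs(): the state, without advancing time (a new reading comes with each control period).
- cams.read_camera(name): name is "scene" or "top" or "wrist"; returns the picture (480x640x3 uint8, red, green, blue); there is no depth.
- cams.camera_params(name): a dict with "K" (3x3 intrinsics, pixels), "extrinsics" (4x4, takes a point from camera to world coordinates). Camera axes: x right, y down, z forward; pixel columns grow to the right and rows downward; lengths in m; the calibration is good to about 2 mm. A picture is of the moment at which its call begins: read the wrist's pose just before it. camera_params takes no time and is no camera call; for the wrist camera it gives the pose at the moment of the call.
- job.hand_in(): hands the job in; it is judged then, once.
The state is a dict: "t": time; "q": joint angles; "joint_vel": joint speeds; "joint_torque": joint torques, N m; "eef_pos": TCP position; "tool_rot": TCP orientation; "contact_force": force on the tool from outside, world axes, zero at the start; "torque": the same for the moment, N m; "gripper_width": opening from 0.0 (shut) to 1.0 (fully open); "grasp_force": force on a finger pad.
Only numpy, scipy, OpenCV 4.12 (cv2) and the standard library are available. Lean on these libraries where they do the work, as an engineer would, in place of code of your own. Each camera call takes 0.05 s, during which the arm holds its last target. There are 200 camera calls.

### The job

The food warmer's heat limiter is a sprung, slotted knob sunk out of reach under the small round guard opening in its steel deck. Take the red-handled key from its wooden stand, reach down through the opening, feel for the slot while pressing only lightly, never to the bottom of its spring, and turn the knob clockwise until it meets its stop without forcing it. Then put the key back in its stand, fully home, and leave the other things alone.

Things in the scene. Friction and masses are not known exactly. Their poses are not given: they have to be found in the camera images.
- warmer: Grey food warmer with a black hot plate on top, 200 x 150 x 70 mm (the plate stands 3 mm higher) (its x, y, z), fixed to the worktop. Origin: centre of its underside, z up. Its steel control deck is the strip nearest the robot (its -x side); a red arrow shows the turning sense.
- guard (a point): Centre of the round guard opening (21 mm across, plate 6 mm thick) in the steel deck, at the deck's top face, 70 mm above the worktop; at x = -66.5 mm, y = 0 in the warmer's frame and with its axes. The knob lies on the vertical axis through it, in a well 50 mm wide. Contact forces of the key on the warmer, knob included, of over 32 N in all spoil it.
- well (a point): Mean place of the brass knob's flat face, 28 mm below the guard, with the warmer's axes. The real face is up to 6 mm higher or lower, not reported. Across the face runs a slot 6 mm wide, 6 mm deep, 26 mm long, open at both ends.
- plunger (a joint): How far the knob is pushed down against its spring, m: 0 free, grows downward, hard at the bottom at 0.007. It pushes back with 1.5 N plus 0.9 N per mm, so 3 to 5 N is a light press. Pushing it more than 6 mm (about 7 N), to the bottom of its spring, spoils the limiter. It does not tell the height of the face.
- knob (a joint): Turn of the knob, rad; grows clockwise seen from above; hard stop at 0.70; starts at 0 to 0.1; stays where left (friction 0.03 N m); do not twist harder than 0.12 N m at the stop. The slot direction is not reported: at 0 it lies along the warmer's x axis (black marks on the deck) give or take 0.4 rad; at v it has turned v clockwise from that. A blade on the face turns nothing until it drops in.
- key: Loose steel key, about 0.09 kg, red handle, standing tip down in the stand. Origin: middle of the tip's end face, z up the shaft. From the tip: blade 16 mm wide along x, 4 mm thick along y, 10 mm high; shaft 10 mm across to 50 mm; flange 30 mm across from 50 to 55 mm; flat handle 34 mm along x, 12 mm thick along y, from 54 to 98 mm (grip it at 78 mm).
- stand: Fixed wooden block, 64 x 64 mm and 54 mm high on a 72 mm rubber foot. Origin: centre of its underside, z up. A round hole 20 mm across and 51 mm deep goes down from the middle of its top. At home the key's flange rests on the block's top, so the key's origin is 4 mm above the stand's origin; any yaw will do.
- jar: Jam jar with gold lid, 66 mm across and 85 mm high, a loose bystander. Origin: centre of its underside.
- tin: Green food tin, 75 mm across and 58 mm high, a loose bystander. Origin: centre of its underside.
Mind the look-alikes: they are no part of the job. What is meant by the key is not white, and is the larger of those in its own colour.

How it is judged:
On the way, in this order (a step that is already met when the one before it is completed fails the run):
1. the key's blade has been passed through the guard opening, down to the knob, before the knob is turned far (z of key in the frame of guard below -0.019 m and horizontal distance between key and guard below 0.008 m and value of joint knob below 0.4 rad), for 0.1 s.
2. the knob is at its stop with the key still down in the opening (value of joint knob above 0.65 rad and z of key in the frame of guard below -0.019 m), for 0.1 s.
At the end, for the whole second after the job is handed in: The knob is at its stop (0.70, at least 0.65) and the key stands in its stand's hole, upright within 0.1 rad, within 8 mm of the hole's axis, its flange within 6 mm of the block's top, at rest and released (value of joint knob above 0.65 rad and z of key in the frame of stand between 0 and 0.01 m and horizontal distance between key and stand below 0.008 m and angle between key's own z axis and vertical below 0.1 rad and linear speed of key below 0.02 m/s); the robot touches nothing.
It fails at once if the knob is pushed to the bottom of its spring (more than 6 mm) (value of joint plunger above 0.006 m).
It fails at once if the key pushes on the warmer or its knob with more than 32 N in all (contact force between key and warmer above 32 N).
It fails at once if the robot itself pushes on the warmer with more than 25 N (contact force between any of the arm, the fingers and warmer above 25 N).
It fails at once if the jar or the tin is moved more than 30 mm (distance of any of jar, tin from where it was at the start of the episode above 0.03 m).
It also fails if it takes over 72 s, if anything falls off the work surface, if the arm or the gripper's body presses on something with over 40 N, if the wrist force passes 120 N, or if a joint passes its speed limit or range.

## Working session

There is one attempt and no reset: what is moved stays moved. The work goes in short steps, Python scripts to look and compute and a tool call to move; the robot and the scene stay as the last step left them, time stands still between calls to the robot, and variables do not carry over. Pictures are saved under pics/ and viewed, at most 10 in all, crops included, and the job is handed in when it is done.

Besides the shell and the picture viewer there is one more tool, called after "Emit:" in YAML: its name, and indented under it one key for each argument. arm_command: Moves the arm, as the interface text tells. Its arguments: {"type":"object","properties":{"rows":{"type":"array"},"newtons":{"type":"number"}},"required":["rows"]}

```bash
mkdir -p pics; ls; python3 - <<'E'
from station import get_obs,cams,job,bot
import cv2,numpy as np
o=get_obs();print(o['t'],o['eef_pos'],o['tool_rot'],o['gripper_width'],bot.grip_point_offset)
for n in ["scene","top"]:
    p=cams.camera_params(n);print(n,np.round(p['K'],1).tolist(),np.round(p['extrinsics'],3).tolist())
    cv2.imwrite(f'pics/{n}0.png',cams.read_camera(n)[:,:,::-1])
E
```

```text
pics
0.0 [0.16607736 0.65354715 0.19479265] [-4.78848151e-05  1.24085341e-01  9.92271097e-01 -9.46257820e-04] 0.9968140929097177 0.0187
scene [[556.8, 0.0, 313.3], [0.0, 556.8, 237.8], [0.0, 0.0, 1.0]] [[-0.992, -0.086, 0.09, 0.491], [-0.122, 0.552, -0.825, 0.732], [0.021, -0.83, -0.558, 0.644], [0.0, 0.0, 0.0, 1.0]]
top [[571.0, 0.0, 312.6], [0.0, 571.0, 247.6], [0.0, 0.0, 1.0]] [[-0.023, -0.992, 0.123, 0.43], [-1.0, 0.025, 0.016, -0.154], [-0.019, -0.123, -0.992, 1.282], [0.0, 0.0, 0.0, 1.0]]
```

View pics/top0.png

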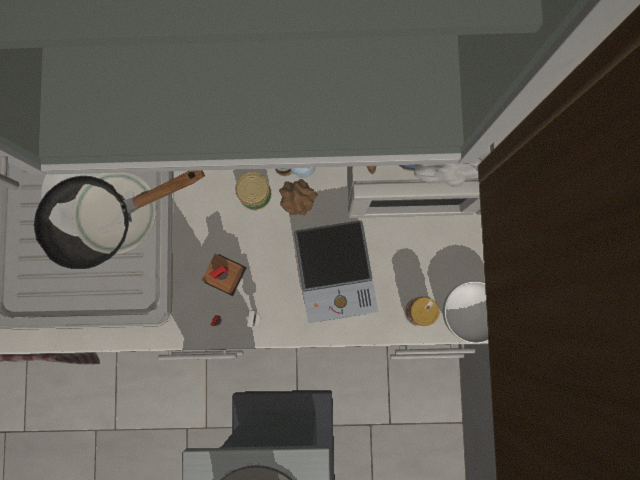

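View pics/scene0.png

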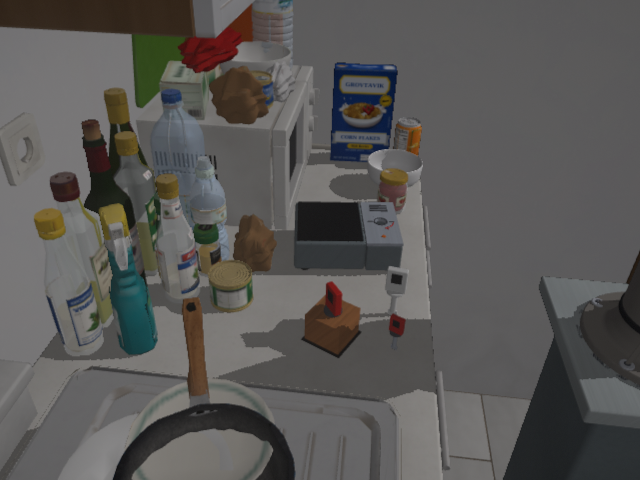

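The top view shows the stand and red key at (224,274), the warmer at (338,270) with its opening near (341,301), the jar at (424,311) and the tin at (253,190). The look-alikes are a small red key at (215,320) and a white one at (253,318).

```bash
cat > h.py <<'E'
import cv2,numpy as np
from station import get_obs,cams,job,bot
def plane(p,uv,z):
    K=np.array(p['K']);E=np.array(p['extrinsics'])
    d=E[:3,:3]@np.linalg.solve(K,[uv[0],uv[1],1.]);c=E[:3,3]
    return c+d*(z-c[2])/d[2]
def proj(p,X):
    K=np.array(p['K']);E=np.array(p['extrinsics'])
    c=E[:3,:3].T@(np.array(X)-E[:3,3]);u=K@c;return u[:2]/u[2]
def blobs(m,amin=20):
    cs,_=cv2.findContours(m.astype(np.uint8),cv2.RETR_EXTERNAL,cv2.CHAIN_APPROX_NONE)
    return sorted([c for c in cs if cv2.contourArea(c)>amin],key=cv2.contourArea,reverse=True)
def axis(p,box,z):
    P=np.array([plane(p,q,z)[:2] for q in cv2.boxPoints(box)]);e=[P[1]-P[0],P[2]-P[1]]
    l=[np.linalg.norm(x) for x in e];L=e[int(np.argmax(l))]
    return P.mean(0),np.round(sorted(l),4),np.arctan2(L[1],L[0])
E
python3 - <<'E'
from h import *
p=cams.camera_params('top');im=cv2.imread('pics/top0.png');hsv=cv2.cvtColor(im,cv2.COLOR_BGR2HSV)
H,S,V=[hsv[...,i].astype(int) for i in range(3)]
red=((H<6)|(H>174))&(S>150)&(V>70)
for c in blobs(red,8):
    b=cv2.minAreaRect(c);print('red',b,cv2.contourArea(c),axis(p,b,.102))
wood=(H>4)&(H<18)&(S>90)&(V>50);roi=np.zeros_like(wood);roi[245:305,195:255]=1
c=blobs((wood|red)&roi)[0];b=cv2.minAreaRect(c);print('stand',b,axis(p,b,.054))
blk=(V<45);roi[:]=0;roi[215:297,285:380]=1
for c in blobs(blk&roi,500): b=cv2.minAreaRect(c);print('plate',b,axis(p,b,.073))
for n,uv,z in [('guard',(341,301),.07),('jar',(424,311),.085),('tin',(253,190),.058)]: print(n,plane(p,uv,z))
a=im[245:345,185:265];w=im[210:330,285:385]
cv2.imwrite('pics/c.png',np.hstack([cv2.resize(a,(384,480),interpolation=3),cv2.resize(w,(400,480),interpolation=3)]))
E
```

```text
red ((218.4230499267578, 271.8846130371094), (8.04315185546875, 17.47305679321289), 56.30992889404297) 115.0 (array([0.52986876, 0.06194388]), array([0.0169, 0.0361]), np.float64(-1.0005142464713104))
red ((214.17242431640625, 320.0689697265625), (2.971125364303589, 9.656157493591309), 21.801406860351562) 18.5 (array([0.43073827, 0.07097675]), array([0.0062, 0.0196]), np.float64(-0.3887079035669608))
stand ((222.80001831054688, 273.4000244140625), (33.09380340576172, 30.4105224609375), 26.56505012512207) (array([0.53053273, 0.06127652]), array([0.0655, 0.0725]), np.float64(-2.0561164551011526))
plate ((332.67864990234375, 254.76832580566406), (56.53179931640625, 63.788352966308594), 80.78897094726562) (array([ 0.5632566 , -0.17670326]), array([0.121 , 0.1366]), np.float64(-1.4339950019903276))
guard [ 0.46458496 -0.19169416  0.07      ]
jar [ 0.43944689 -0.36273329  0.085     ]
tin [ 0.71162273 -0.00646654  0.058     ]
```

View pics/c.png

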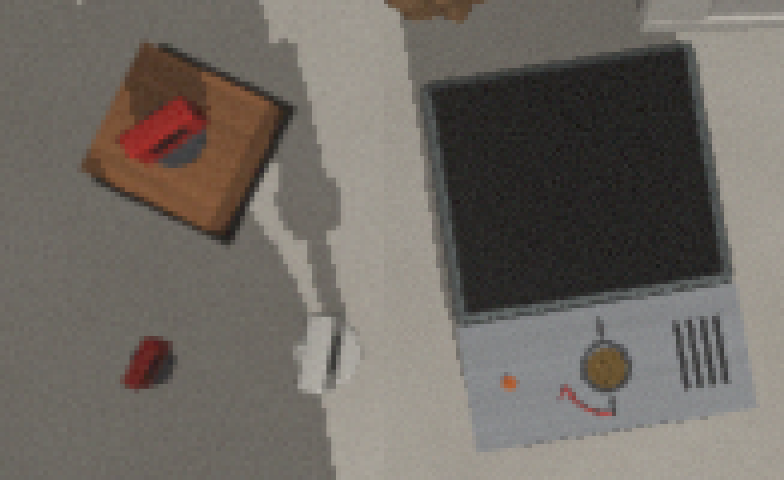

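The crop confirms the key's handle along about -0.98 rad over the hole, and the opening at pixel (340.5,301.8), which puts the guard near (0.463,-0.191), with the warmer yawed 0.137. Those fit the given sizes, so I'm moving above the stand now.

Emit:
arm_command:
  rows:
    - [[85,0.5,-0.8,0.1,-0.9],[85,0.5,-0.8,0.1,-0.9],[85,0.5,-0.8,0.1,-0.9],[85,0.5,-0.8,0.1,-0.9],[85,0.5,-0.8,0.1,-0.9],[85,0.5,-0.8,0.1,-0.9],[85,0.5,-0.8,0,-0.9],[85,0.5,-0.8,0,-0.9],[85,0.5,-0.8,0,-0.9],[85,0.5,-0.8,0,-0.9]]

```text
t: 1.35
eef_pos: [0.4667, 0.1725, 0.2318]
tool_rot: [-0.0, 0.467, 0.884, 0.0]
contact_force: [0.7, 1.2, -0.3]
gripper_width: 0.995
grasp_force: 0.0
```

Emit:
arm_command:
  rows:
    - [[85,0.5,-0.9,0.1,0],[85,0.5,-0.9,0.1,0],[85,0,0,0,0],[85,0,0,0,0],[85,0,0,0,0],[85,0,0,0,0],[85,0,0,0,0],[85,0,0,0,0],[85,0,0,0,0],[85,0,0,0,0]]

```text
t: 2.6
eef_pos: [0.5262, 0.0662, 0.2438]
tool_rot: [0.0, 0.466, 0.885, 0.0]
contact_force: [-0.1, 0.4, -1.0]
gripper_width: 0.995
grasp_force: 0.0
```

```bash
python3 - <<'E'
from h import *
o=get_obs();print(o['eef_pos'],o['tool_rot'])
p=cams.camera_params('wrist');im=cams.read_camera('wrist')[:,:,::-1].copy();cv2.imwrite('pics/w1.png',im)
print(np.round(p['K'],1).tolist(),np.round(p['extrinsics'],3).tolist())
hsv=cv2.cvtColor(im,cv2.COLOR_BGR2HSV);H,S,V=[hsv[...,i].astype(int) for i in range(3)]
red=((H<6)|(H>174))&(S>150)&(V>60)
for c in blobs(red,100): b=cv2.minAreaRect(c);print(b,axis(p,b,.102))
E
```

```text
[0.52622252 0.06621727 0.24382536] [2.08288272e-05 4.65696486e-01 8.84944508e-01 1.89711446e-05]
[[420.5, 0.0, 319.9], [0.0, 420.5, 239.0], [0.0, 0.0, 1.0]] [[0.824, 0.537, 0.18, 0.48], [0.566, -0.782, -0.262, 0.135], [-0.0, 0.318, -0.948, 0.422], [0.0, 0.0, 0.0, 1.0]]
((322.5, 208.5), (51.0, 15.0), 90.0) (array([0.52853015, 0.06838109]), array([0.0115, 0.0411]), np.float64(-0.9615101968417772))
((232.2566680908203, 120.01187133789062), (28.4896240234375, 14.707837104797363), 60.642250061035156) (array([0.43596478, 0.08619462]), array([0.0109, 0.0197]), np.float64(-0.4864105889211162))
```

View pics/w1.png

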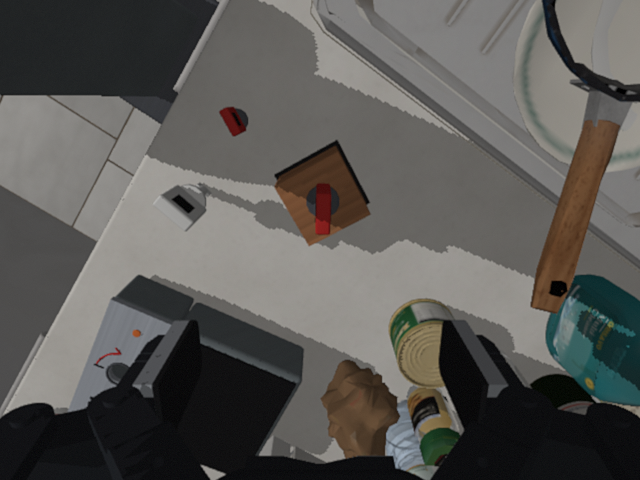

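The wrist view shows the red key at (322,210), aligned with the image vertical. The tool is therefore already turned to its grasp yaw of 0.60. Next I look straight down the guard opening, before the pick.

Emit:
arm_command:
  rows:
    - [[85,0,-0.9,0,0],[85,0,-0.9,0,0],[85,0,-0.9,0,0],[85,-0.1,-0.9,-0.2,0],[85,-0.1,-0.9,-0.4,0],[85,-0.1,-0.9,-0.4,0],[85,0,0,-0.4,0],[85,0,0,0,0],[85,0,0,0,0],[85,0,0,0,0]]

```text
t: 3.9
eef_pos: [0.5093, -0.2572, 0.1609]
tool_rot: [0.001, 0.465, 0.885, 0.0]
contact_force: [-1.0, -0.3, 0.2]
gripper_width: 0.995
grasp_force: 0.0
```

```bash
python3 - <<'E'
from h import *
o=get_obs();print(o['eef_pos'],o['tool_rot'])
p=cams.camera_params('wrist');im=cams.read_camera('wrist')[:,:,::-1].copy();cv2.imwrite('pics/w2.png',im)
c=p['extrinsics'];np.save('w2E.npy',c);print(np.array(c)[:3,3])
u=proj(p,[.463,-.191,.07]);print(u)
x,y=np.round(u).astype(int);x0,y0=max(x-60,0),max(y-60,0);print(x0,y0)
cv2.imwrite('pics/w2c.png',cv2.resize(im[y0:y0+120,x0:x0+120],(600,600),interpolation=cv2.INTER_CUBIC))
E
```

```text
[ 0.50927793 -0.25719068  0.16092899] [8.93558406e-04 4.64952486e-01 8.85335100e-01 3.86377386e-04]
[ 0.46291256 -0.1882253   0.3388316 ]
[316.90623684 101.53418348]
257 42
```

View pics/w2c.png

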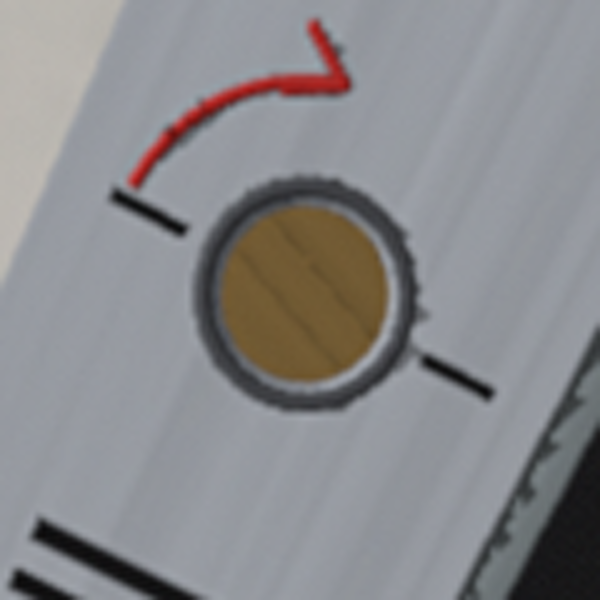

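The slot is visible in the opening: its two edges run from crop (240,250) to (335,365) and from (275,220) to (380,330). The black marks run from (112,193) to (492,396), and the ring centre is at (305,293).

```bash
python3 - <<'E'
from h import *
p=dict(cams.camera_params('wrist'));p['extrinsics']=np.load('w2E.npy')
f=lambda x,y,z:plane(p,(257+(x+.5)/5-.5,42+(y+.5)/5-.5),z)
def yaw(a,b,z):
    d=f(*b,z)-f(*a,z);return np.arctan2(d[1],d[0])
im=cv2.imread('pics/w2.png');hsv=cv2.cvtColor(im,cv2.COLOR_BGR2HSV)
c=im[42:162,257:377].astype(int);V=c.max(2)
print('guard',f(305,293,.07),f(305,293,.042),'marks',yaw((112,193),(492,396),.07)%np.pi,'mid',f(302,294.5,.07))
print('slot',yaw((240,250),(335,365),.042)%np.pi,yaw((275,220),(380,330),.042)%np.pi)
print('slot mid',f(307,291,.042))
# ring (dark) blob circle
m=(V<95)&(V>0);m[:30]=0;m[85:]=0;m[:,:35]=0;m[:,:]&=True
for b in blobs(m,200):
    (x,y),r=cv2.minEnclosingCircle(b);e=cv2.fitEllipse(b);print(x,y,r,e,plane(p,(257+e[0][0],42+e[0][1]),.07))
# gradient orientation inside brass
g=cv2.GaussianBlur(im,(0,0),1)[:,:,1].astype(np.float32);gx=cv2.Sobel(g,5,1,0);gy=cv2.Sobel(g,5,0,1)
yy,xx=np.mgrid[:480,:640];k=(xx-317.5)**2+(yy-101)**2<13**2
A=np.array([[(gx*gx)[k].sum(),(gx*gy)[k].sum()],[(gx*gy)[k].sum(),(gy*gy)[k].sum()]]);w,v=np.linalg.eigh(A);d=v[:,0]
q=plane(p,(318+10*d[0],101+10*d[1]),.042)-plane(p,(318,101),.042);print('struct',w,np.arctan2(q[1],q[0])%np.pi)
E
```

```text
guard [ 0.46291142 -0.19012604  0.07      ] [ 0.4629113  -0.19032401  0.042     ] marks 0.13333670153628022 mid [ 0.4627093  -0.19047539  0.07      ]
slot 2.886537353823389 2.9642698965040837
slot mid [ 0.46298797 -0.18996205  0.042     ]
61.5 58.5 23.420175552368164 ((60.97991180419922, 58.525508880615234), (43.45219039916992, 45.64165115356445), 179.37574768066406) [ 0.46320764 -0.19014989  0.07      ]
struct [ 2529.3262 41178.67  ] 2.899016601562252
```

Guard at (0.463,-0.190), slot yaw about -0.24 rad, so the key must turn about +0.73 rad after the pick. Going back to the key now.

Emit:
arm_command:
  rows:
    - [[85,0,0.9,0.3,0],[85,0,0.9,0.1,0],[85,0,0.9,0.1,0],[85,0.1,0.9,0,0],[85,0.1,0.9,0,0],[85,0.1,0.8,0,0],[85,0.05,0.05,0,0],[60,0,0,-0.3,0],[60,0,0,-0.3,0],[60,0,0,0,0]]

```text
t: 5.2
eef_pos: [0.5284, 0.0623, 0.1533]
tool_rot: [-0.001, 0.466, 0.885, -0.001]
contact_force: [0.5, -1.1, -0.2]
gripper_width: 0.703
grasp_force: 0.0
```

Emit:
arm_command:
  rows:
    - [[60,0.02,0.03,-0.4,0],[60,0,0,-0.4,0],[60,0,0,-0.3,0],[60,0,0,-0.2,0],[50,0,0,-0.15,0],[40,0,0,-0.05,0],[30,0,0,0,0],[20,0,0,0,0],[5,0,0,0,0],[5,0,0,0,0]]
  newtons: 50

```text
t: 6.45
eef_pos: [0.5307, 0.065, 0.0643]
tool_rot: [0.0, 0.466, 0.885, 0.0]
contact_force: [-1.4, -0.5, 4.9]
gripper_width: 0.109
grasp_force: 49.0
```

Emit:
arm_command:
  rows:
    - [[5,0,0,0,0],[5,0,0,0,0],[5,0,0,0,0],[5,0,0,0.1,0],[5,0,0,0.2,0],[5,0,0,0.4,0],[5,0,0,0.5,0],[5,0,0,0.4,0],[5,0,0,0,0],[5,0,0,0,0]]

```text
t: 7.7
eef_pos: [0.5298, 0.0651, 0.1593]
tool_rot: [-0.0, 0.466, 0.885, -0.0]
contact_force: [-0.2, -0.3, -1.5]
gripper_width: 0.105
grasp_force: 48.8
```

```bash
python3 - <<'E'
from h import *
o=get_obs();print(o['eef_pos'],o['tool_rot'],o['gripper_width'],o['contact_force'])
p=cams.camera_params('wrist');im=cams.read_camera('wrist')[:,:,::-1].copy();s=cams.read_camera('scene')[:,:,::-1]
cv2.imwrite('pics/w3.png',np.hstack([cv2.resize(im[100:480,120:520],(400,380)),cv2.resize(s[180:370,250:450],(400,380))]))
E
```

```text
[0.52983106 0.0651323  0.1592908 ] [-3.57509834e-04  4.65565729e-01  8.85013212e-01 -1.98651073e-04] 0.1050270233173028 [-0.21156313 -0.31441669 -1.51023504]
```

View pics/w3.png

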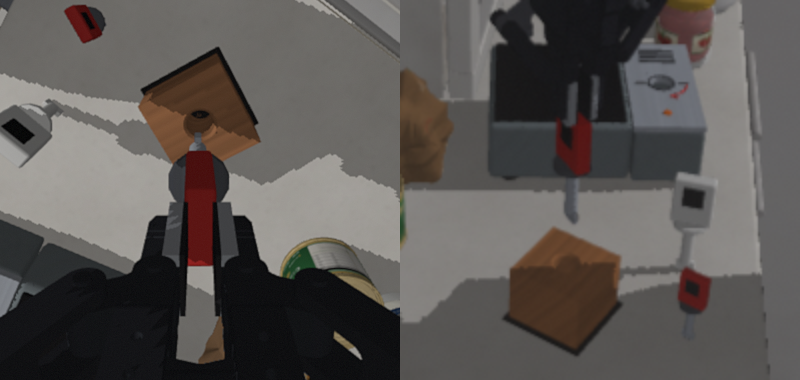

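The key is gripped upright and clear of the stand, its flange centred between the fingers near crop (199,180). I zoom in to get the tip's offset in the tool frame, overlaying the predicted tip and flange points.

```bash
python3 - <<'E'
from h import *
o=get_obs();T=np.array(o['eef_pos']);p=cams.camera_params('wrist')
im=cams.read_camera('wrist')[:,:,::-1].copy();x0,y0=280,200
b=cv2.resize(im[y0:y0+90,x0:x0+80],(800,900)[0:2],interpolation=cv2.INTER_CUBIC)[:600]
kx=np.array([np.cos(-.969),np.sin(-.969),0]);ky=np.array([-kx[1],kx[0],0]);zo=.099
O=np.array([T[0],T[1],T[2]-.0643+.004])
def mk(P,col):
    u=proj(p,P);q=((u-[x0,y0]+.5)*10-.5).astype(int);cv2.drawMarker(b,tuple(int(i) for i in q),col,0,14,2);print(np.round(u,1))
for a in(-8,8):
    for c in (-2,2): mk(O+kx*a/1e3+ky*c/1e3,(0,255,0))
mk(O-kx*.015+[0,0,.05],(255,0,0));mk(O-ky*.015+[0,0,.05],(255,0,0));mk(O+ky*.015+[0,0,.05],(255,0,0))
mk(O-kx*.017+[0,0,.098],(0,255,255))
cv2.imwrite('pics/w4.png',b)
E
```

```text
[314.8 231.1]
[321.5 231.1]
[314.9 256.3]
[321.5 256.3]
[317.5 248.5]
[286.8 277.5]
[348.3 277.5]
[316.5 287.8]
```

View pics/w4.png

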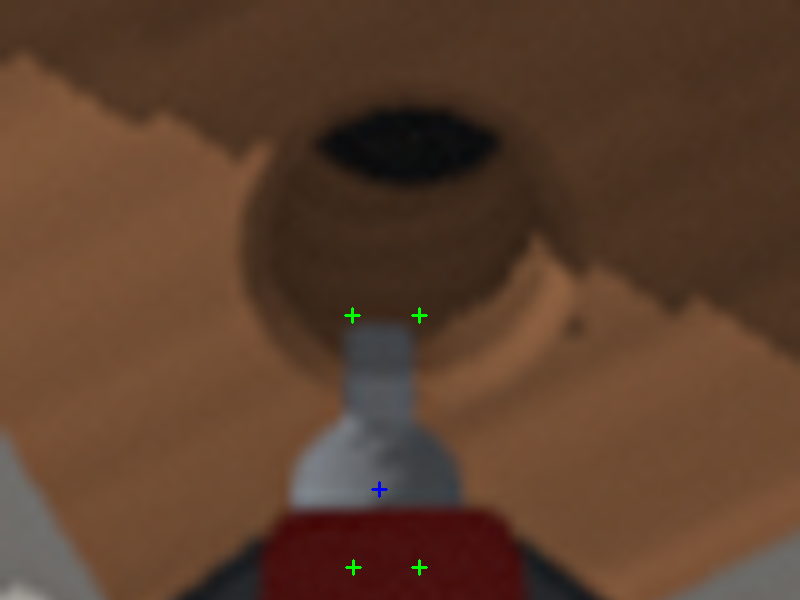

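The blade tip is at (380,322), within about 0.5 mm of the prediction, so the key sits on the tool axis. Moving over the opening and turning the blade to the slot.

Emit:
arm_command:
  rows:
    - [[5,0,-0.2,0.2,0.9],[5,-0.1,-0.5,0.1,0.9],[5,-0.1,-0.5,0,0.9],[5,-0.2,-0.6,0,0.9],[5,-0.2,-0.6,0,0.9],[5,-0.2,-0.6,0,0.9],[5,-0.2,-0.6,0,0.9],[5,-0.1,-0.5,0,0.9],[5,-0.02,-0.15,0,0.9],[5,0,0,0,0.9]]

```text
t: 9.1
eef_pos: [0.4623, -0.1911, 0.1771]
tool_rot: [-0.001, 0.124, 0.992, -0.0]
contact_force: [0.1, 0.3, -0.6]
gripper_width: 0.106
grasp_force: 48.8
```

Emit:
arm_command:
  rows:
    - [[5,0,0,-0.2,0.1],[5,0,0,-0.2,0],[5,0,0,-0.15,0],[5,0,0,0,0],[5,0,0,0,0],[5,0,0,0,0],[5,0,0,0,0],[5,0,0,0,0],[5,0,0,0,0],[5,0,0,0,0]]

```text
t: 10.35
eef_pos: [0.4632, -0.1899, 0.1448]
tool_rot: [0.0, 0.12, 0.993, 0.0]
contact_force: [-0.5, -1.0, -1.1]
gripper_width: 0.109
grasp_force: 48.8
```

```bash
python3 - <<'E'
from h import *
o=get_obs();T=np.array(o['eef_pos']);q=o['tool_rot'];print(T,q,2*np.arctan2(q[2],q[1])-np.pi,o['contact_force'],o['torque'],o['q'][6])
p=cams.camera_params('wrist')
im=cams.read_camera('wrist')[:,:,::-1].copy();x0,y0=270,180
b=cv2.resize(im[y0:y0+75,x0:x0+100],(800,600),interpolation=cv2.INTER_CUBIC)
a=2*np.arctan2(q[2],q[1])-np.pi
kx=np.array([np.cos(a),np.sin(a),0]);ky=np.array([-kx[1],kx[0],0])
O=np.array([T[0],T[1],T[2]-.0603])+kx*.0005
def mk(P,col):
    u=proj(p,P);q=((u-[x0,y0]+.5)*8-.5).astype(int);cv2.drawMarker(b,tuple(int(i) for i in q),col,0,14,2)
for c in (-2,2): mk(O-kx*.008+ky*c/1e3,(0,255,0))
for t in np.arange(0,6.28,.52): mk([.463+.0105*np.cos(t),-.19+.0105*np.sin(t),.07],(255,0,0))
cv2.imwrite('pics/w5.png',b)
E
```

```text
[ 0.46321596 -0.18994119  0.14482367] [1.14456655e-05 1.20097109e-01 9.92762149e-01 2.23864579e-05] -0.24077539790995672 [-0.47366791 -0.95868509 -1.12612162] [-0.00297263 -0.03908737  0.05958435] 1.7812692093682978
```

View pics/w5.png

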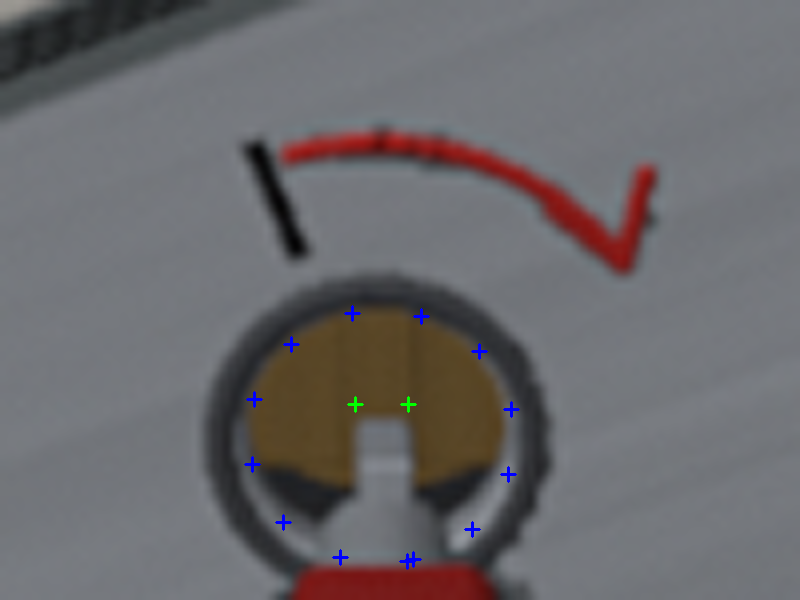

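The view shows the slot edges vertical at x = 350 and 412 and the blade between them (357 to 411), so the blade is aligned and centred in the opening. Descending now.

Emit:
arm_command:
  rows:
    - [[5,-0.013,0,-0.1,0],[5,0,0,-0.1,0],[5,0,0,-0.1,0],[5,0,0,-0.1,0],[5,0,0,-0.1,0],[5,0,0,-0.04,0],[5,0,0,0,0],[5,0,0,0,0],[5,0,0,0,0],[5,0,0,0,0]]

```text
t: 11.65
eef_pos: [0.4625, -0.19, 0.1125]
tool_rot: [0.0, 0.12, 0.993, 0.0]
contact_force: [0.5, -0.2, -1.0]
gripper_width: 0.11
grasp_force: 48.8
```

Emit:
arm_command:
  rows:
    - [[5,0,0,-0.02,0],[5,0,0,-0.02,0],[5,0,0,-0.02,0],[5,0,0,-0.02,0],[5,0,0,-0.02,0],[5,0,0,0,0],[5,0,0,0,0],[5,0,0,0,0],[5,0,0,0,0],[5,0,0,0,0]]

```text
t: 12.9
eef_pos: [0.4624, -0.19, 0.1064]
tool_rot: [0.0, 0.12, 0.993, 0.0]
contact_force: [1.0, 0.8, -1.0]
gripper_width: 0.108
grasp_force: 48.8
```

Emit:
arm_command:
  rows:
    - [[5,0,0,-0.02,0],[5,0,0,-0.02,0],[5,0,0,-0.01,0],[5,0,0,0,0],[5,0,0,0,0],[5,0,0,0,0],[5,0,0,0,0],[5,0,0,0,0],[5,0,0,0,0],[5,0,0,0,0]]

```text
t: 14.15
eef_pos: [0.4624, -0.19, 0.1034]
tool_rot: [0.0, 0.12, 0.993, 0.0]
contact_force: [0.0, -0.5, -1.3]
gripper_width: 0.108
grasp_force: 48.8
```

Emit:
arm_command:
  rows:
    - [[5,0,0,-0.02,0],[5,0,0,-0.02,0],[5,0,0,0,0],[5,0,0,0,0],[5,0,0,0,0],[5,0,0,0,0],[5,0,0,0,0],[5,0,0,0,0],[5,0,0,0,0],[5,0,0,0,0]]

```text
t: 15.4
eef_pos: [0.4624, -0.19, 0.101]
tool_rot: [-0.0, 0.12, 0.993, 0.0]
contact_force: [-0.7, -0.6, -0.5]
gripper_width: 0.112
grasp_force: 48.8
```

Emit:
arm_command:
  rows:
    - [[5,0,0,-0.02,0],[5,0,0,-0.02,0],[5,0,0,0,0],[5,0,0,0,0],[5,0,0,0,0],[5,0,0,0,0],[5,0,0,0,0],[5,0,0,0,0],[5,0,0,0,0],[5,0,0,0,0]]

```text
t: 16.65
eef_pos: [0.4624, -0.19, 0.0986]
tool_rot: [-0.0, 0.12, 0.993, 0.0]
contact_force: [-0.2, 1.4, -0.5]
gripper_width: 0.106
grasp_force: 48.8
```

Emit:
arm_command:
  rows:
    - [[5,0,0,-0.02,0],[5,0,0,-0.02,0],[5,0,0,0,0],[5,0,0,0,0],[5,0,0,0,0],[5,0,0,0,0],[5,0,0,0,0],[5,0,0,0,0],[5,0,0,0,0],[5,0,0,0,0]]

```text
t: 17.9
eef_pos: [0.4624, -0.19, 0.0962]
tool_rot: [0.0, 0.12, 0.993, 0.0]
contact_force: [0.5, 0.6, -1.2]
gripper_width: 0.109
grasp_force: 48.8
```

Emit:
arm_command:
  rows:
    - [[5,0,0,-0.02,0],[5,0,0,-0.01,0],[5,0,0,0,0],[5,0,0,0,0],[5,0,0,0,0],[5,0,0,0,0],[5,0,0,0,0],[5,0,0,0,0],[5,0,0,0,0],[5,0,0,0,0]]

```text
t: 19.15
eef_pos: [0.4624, -0.1899, 0.0944]
tool_rot: [-0.0, 0.12, 0.993, 0.0]
contact_force: [-0.3, -0.2, -0.7]
gripper_width: 0.108
grasp_force: 48.8
```

Emit:
arm_command:
  rows:
    - [[5,0,0,-0.02,0],[5,0,0,-0.01,0],[5,0,0,0,0],[5,0,0,0,0],[5,0,0,0,0],[5,0,0,0,0],[5,0,0,0,0],[5,0,0,0,0],[5,0,0,0,0],[5,0,0,0,0]]

```text
t: 20.4
eef_pos: [0.4624, -0.19, 0.0926]
tool_rot: [-0.0, 0.12, 0.993, 0.0]
contact_force: [-0.0, 0.4, -1.1]
gripper_width: 0.107
grasp_force: 48.8
```

Emit:
arm_command:
  rows:
    - [[5,0,0,-0.02,0],[5,0,0,0,0],[5,0,0,0,0],[5,0,0,0,0],[5,0,0,0,0],[5,0,0,0,0],[5,0,0,0,0],[5,0,0,0,0],[5,0,0,0,0],[5,0,0,0,0]]

```text
t: 21.65
eef_pos: [0.4624, -0.19, 0.0914]
tool_rot: [-0.0, 0.12, 0.993, 0.0]
contact_force: [0.2, 0.7, 0.3]
gripper_width: 0.109
grasp_force: 49.1
```

```bash
python3 - <<'E'
from h import *
o=get_obs();print({k:np.round(o[k],4) for k in ('t','eef_pos','contact_force','torque','joint_torque','q')})
E
```

```text
{'t': np.float64(21.65), 'eef_pos': array([ 0.4624, -0.19  ,  0.0914]), 'contact_force': array([0.1722, 0.6577, 0.3442]), 'torque': array([ 0.0083,  0.0251, -0.015 ]), 'joint_torque': array([-1.47000e-02, -3.95126e+01,  5.36030e+00, -2.05764e+01,
        2.20000e-03,  1.01000e-02,  0.00000e+00]), 'q': array([-0.1441,  0.3572,  0.4985,  2.0911, -0.248 ,  0.7492,  1.8409])}
```

Contact force is rising at tip height ≈ 0.031, which is below the lowest possible face, so the blade is in the slot. Turning clockwise.

Emit:
arm_command:
  rows:
    - [[5,0,0,0,-0.7],[5,0,0,0,-0.7],[5,0,0,0,-0.7],[5,0,0,0,-0.7],[5,0,0,0,-0.7],[5,0,0,0,-0.7],[5,0,0,0,-0.7],[5,0,0,0,-0.7],[5,0,0,0,0],[5,0,0,0,0]]

```text
t: 22.9
eef_pos: [0.4625, -0.19, 0.0914]
tool_rot: [0.0, 0.337, 0.941, 0.0]
contact_force: [-0.3, -1.2, 1.1]
gripper_width: 0.107
grasp_force: 49.1
```

```bash
cat > r.py <<'E'
from h import *
o=get_obs();q=o['tool_rot'];print({k:np.round(o[k],4) for k in ('t','eef_pos','contact_force','torque','grasp_force')},2*np.arctan2(q[2],q[1])-np.pi,o['joint_torque'][6])
E
python3 r.py
```

```text
{'t': np.float64(22.9), 'eef_pos': array([ 0.4625, -0.19  ,  0.0914]), 'contact_force': array([-0.2968, -1.1523,  1.1237]), 'torque': array([ 0.0095, -0.0363,  0.051 ]), 'grasp_force': np.float64(49.0917)} -0.6876815601730488 -0.027756260242313147
```

Joint 7 now carries about 0.028 N m, which matches the knob's friction, so the knob is turning.

Emit:
arm_command:
  rows:
    - [[5,0,0,0,-0.5],[5,0,0,0,-0.5],[5,0,0,0,-0.5],[5,0,0,0,-0.5],[5,0,0,0,0],[5,0,0,0,0],[5,0,0,0,0],[5,0,0,0,0],[5,0,0,0,0],[5,0,0,0,0]]

```text
t: 24.15
eef_pos: [0.4624, -0.19, 0.0914]
tool_rot: [-0.0, 0.412, 0.911, 0.0]
contact_force: [0.4, -0.3, 0.3]
gripper_width: 0.108
grasp_force: 49.1
```

```bash
python3 r.py
```

```text
{'t': np.float64(24.15), 'eef_pos': array([ 0.4624, -0.19  ,  0.0914]), 'contact_force': array([ 0.4287, -0.3371,  0.3347]), 'torque': array([-0.059 , -0.155 ,  0.0195]), 'grasp_force': np.float64(49.0862)} -0.8488935346080777 -0.024161867913790047
```

Emit:
arm_command:
  rows:
    - [[5,0,0,0,-0.25],[5,0,0,0,-0.25],[5,0,0,0,-0.25],[5,0,0,0,0],[5,0,0,0,0],[5,0,0,0,0],[5,0,0,0,0],[5,0,0,0,0],[5,0,0,0,0],[5,0,0,0,0]]

```text
t: 25.4
eef_pos: [0.4624, -0.19, 0.0914]
tool_rot: [0.0, 0.439, 0.899, 0.0]
contact_force: [1.1, 0.1, 0.6]
gripper_width: 0.105
grasp_force: 49.1
```

```bash
python3 r.py
```

```text
{'t': np.float64(25.4), 'eef_pos': array([ 0.4624, -0.19  ,  0.0914]), 'contact_force': array([1.0599, 0.1426, 0.6041]), 'torque': array([-0.065 , -0.082 , -0.0017]), 'grasp_force': np.float64(49.0826)} -0.9087956616023525 -0.027473027002997696
```

Emit:
arm_command:
  rows:
    - [[5,0,0,0,-0.2],[5,0,0,0,-0.2],[5,0,0,0,0],[5,0,0,0,0],[5,0,0,0,0],[5,0,0,0,0],[5,0,0,0,0],[5,0,0,0,0],[5,0,0,0,0],[5,0,0,0,0]]

```text
t: 26.65
eef_pos: [0.4624, -0.19, 0.0914]
tool_rot: [0.0, 0.453, 0.891, 0.0]
contact_force: [1.0, -0.1, 0.8]
gripper_width: 0.106
grasp_force: 49.1
```

```bash
python3 r.py
```

```text
{'t': np.float64(26.65), 'eef_pos': array([ 0.4624, -0.19  ,  0.0914]), 'contact_force': array([ 0.9766, -0.0871,  0.828 ]), 'torque': array([ 0.0174, -0.1347,  0.0272]), 'grasp_force': np.float64(49.079)} -0.940857904971852 -0.02738588838838041
```

Emit:
arm_command:
  rows:
    - [[5,0,0,0,-0.2],[5,0,0,0,-0.2],[5,0,0,0,0],[5,0,0,0,0],[5,0,0,0,0],[5,0,0,0,0],[5,0,0,0,0],[5,0,0,0,0],[5,0,0,0,0],[5,0,0,0,0]]

```text
t: 27.9
eef_pos: [0.4624, -0.19, 0.0914]
tool_rot: [0.0, 0.467, 0.884, 0.0]
contact_force: [0.7, -0.6, 1.1]
gripper_width: 0.109
grasp_force: 49.1
```

```bash
python3 r.py
```

```text
{'t': np.float64(27.9), 'eef_pos': array([ 0.4624, -0.19  ,  0.0914]), 'contact_force': array([ 0.708 , -0.5807,  1.0743]), 'torque': array([-0.0338, -0.1211,  0.0072]), 'grasp_force': np.float64(49.075)} -0.9728248481545112 -0.02747070277109742
```

Emit:
arm_command:
  rows:
    - [[5,0,0,0,-0.2],[5,0,0,0,-0.2],[5,0,0,0,0],[5,0,0,0,0],[5,0,0,0,0],[5,0,0,0,0],[5,0,0,0,0],[5,0,0,0,0],[5,0,0,0,0],[5,0,0,0,0]]

```text
t: 29.15
eef_pos: [0.4624, -0.19, 0.0914]
tool_rot: [-0.0, 0.482, 0.876, 0.0]
contact_force: [-0.1, -0.5, -0.0]
gripper_width: 0.109
grasp_force: 49.1
```

```bash
python3 r.py
```

```text
{'t': np.float64(29.15), 'eef_pos': array([ 0.4624, -0.19  ,  0.0914]), 'contact_force': array([-0.1425, -0.5435, -0.0038]), 'torque': array([-0.1192, -0.1125,  0.0189]), 'grasp_force': np.float64(49.0716)} -1.004813412555889 -0.027473699301481247
```

Emit:
arm_command:
  rows:
    - [[5,0,0,0,-0.2],[5,0,0,0,-0.2],[5,0,0,0,0],[5,0,0,0,0],[5,0,0,0,0],[5,0,0,0,0],[5,0,0,0,0],[5,0,0,0,0],[5,0,0,0,0],[5,0,0,0,0]]

```text
t: 30.4
eef_pos: [0.4624, -0.1899, 0.0914]
tool_rot: [-0.0, 0.495, 0.869, 0.0]
contact_force: [0.7, 0.3, -0.3]
gripper_width: 0.106
grasp_force: 49.1
```

```bash
python3 r.py
```

```text
{'t': np.float64(30.4), 'eef_pos': array([ 0.4624, -0.1899,  0.0914]), 'contact_force': array([ 0.7349,  0.3431, -0.296 ]), 'torque': array([-0.0299, -0.1922,  0.0572]), 'grasp_force': np.float64(49.0644)} -1.0367910141474423 -0.06584577960893512
```

Joint 7 torque jumped to 0.066 N m after about 0.80 rad of key turn (0.70 plus slack), so the knob is at its stop. I ease back into the slack and lift out.

Emit:
arm_command:
  rows:
    - [[5,0,0,0,0.4],[5,0,0,0,0.5],[5,0,0,0,0],[5,0,0,0.1,0],[5,0,0,0.2,0],[5,0,0,0.3,0],[5,0,0,0.3,0],[5,0,0,0.3,0],[5,0,0,0.3,0],[5,0,0,0,0]]

```text
t: 31.65
eef_pos: [0.4633, -0.1903, 0.1829]
tool_rot: [0.001, 0.464, 0.886, 0.001]
contact_force: [-0.6, -0.2, -0.7]
gripper_width: 0.108
grasp_force: 48.9
```

```bash
python3 r.py; python3 - <<'E'
from h import *
im=cams.read_camera('wrist')[:,:,::-1]
cv2.imwrite('pics/w6.png',cv2.resize(im[150:300,220:420],(800,600),interpolation=cv2.INTER_CUBIC))
E
```

```text
{'t': np.float64(31.65), 'eef_pos': array([ 0.4633, -0.1903,  0.1829]), 'contact_force': array([-0.6251, -0.2202, -0.6763]), 'torque': array([-0.0091,  0.0347,  0.0286]), 'grasp_force': np.float64(48.8618)} -0.9648316655989695 -0.14385826885700226
```

View pics/w6.png

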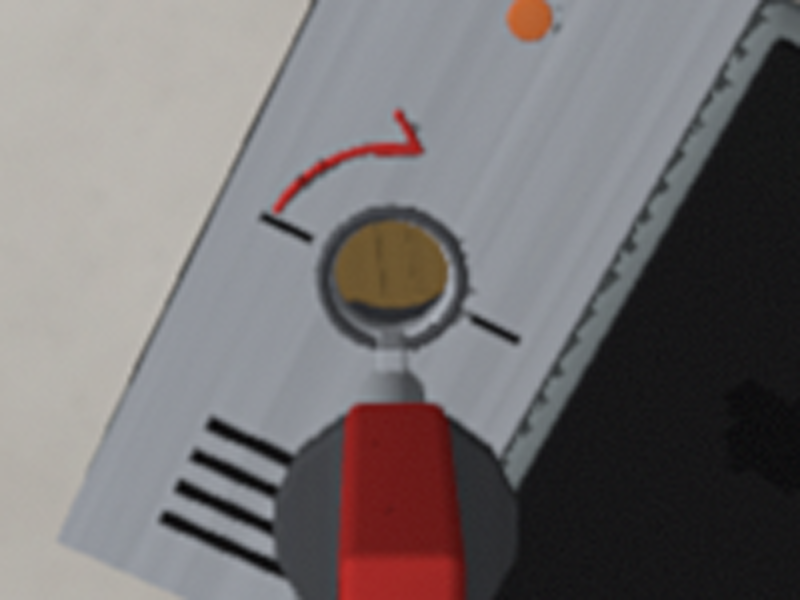

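The slot now lies nearly vertical in the picture, at world yaw about -0.9. That is turned by about 0.65 and agrees with the stop. The key still hangs straight, so I return it to where it was picked.

Emit:
arm_command:
  rows:
    - [[5,0.1,0.4,0,0],[5,0.15,0.6,0,0],[5,0.15,0.6,0,0],[5,0.15,0.6,0,0],[5,0.15,0.6,0,0],[5,0.15,0.6,0,0],[5,0.15,0.5,0,0],[5,0.1,0.35,-0.1,0],[5,0,0,0,0],[5,0,0,0,0]]

```text
t: 32.95
eef_pos: [0.5279, 0.0635, 0.175]
tool_rot: [-0.0, 0.465, 0.886, -0.001]
contact_force: [0.6, -0.9, -1.2]
gripper_width: 0.107
grasp_force: 48.9
```

```bash
python3 r.py
```

```text
{'t': np.float64(32.95), 'eef_pos': array([0.5279, 0.0635, 0.175 ]), 'contact_force': array([ 0.5801, -0.8944, -1.2469]), 'torque': array([-0.003 , -0.0283,  0.0347]), 'grasp_force': np.float64(48.8816)} -0.9664268581034485 -0.0017832504454418086
```

Emit:
arm_command:
  rows:
    - [[5,0.04,0.025,-0.1,0],[5,0,0,-0.3,0],[5,0,0,-0.2,0],[5,0,0,-0.2,0],[5,0,0,-0.2,0],[5,0,0,-0.2,0],[5,0,0,-0.2,0],[5,0,0,-0.2,0],[5,0,0,-0.15,0],[5,0,0,0,0]]

```text
t: 34.2
eef_pos: [0.5303, 0.0664, 0.0697]
tool_rot: [-0.0, 0.464, 0.886, -0.0]
contact_force: [-0.4, -0.2, -1.4]
gripper_width: 0.113
grasp_force: 48.9
```

Emit:
arm_command:
  rows:
    - [[5,0,0,-0.05,0],[5,0,0,-0.03,0],[5,0,0,0,0],[5,0,0,0,0],[20,0,0,0,0],[30,0,0,0,0],[50,0,0,0,0],[60,0,0,0,0],[60,0,0,0,0],[60,0,0,0,0]]

```text
t: 35.45
eef_pos: [0.5308, 0.0665, 0.0656]
tool_rot: [0.0, 0.464, 0.886, 0.0]
contact_force: [-0.6, 0.7, 1.0]
gripper_width: 0.697
grasp_force: 0.0
```

Emit:
arm_command:
  rows:
    - [[60,0,0,0.1,0],[60,0,0,0.2,0],[60,0,0,0.4,0],[60,0,0,0.5,0],[60,0,0,0.5,0],[60,0,0,0.5,0],[60,0,0,0.5,0],[60,0,0,0,0],[60,0,0,0,0],[60,0,0,0,0]]

```text
t: 36.7
eef_pos: [0.5301, 0.0664, 0.2268]
tool_rot: [-0.001, 0.464, 0.886, -0.001]
contact_force: [0.6, 0.8, -0.1]
gripper_width: 0.703
grasp_force: 0.0
```

```bash
python3 r.py; python3 - <<'E'
from h import *
im=cams.read_camera('wrist')[:,:,::-1];s=cams.read_camera('scene')[:,:,::-1]
cv2.imwrite('pics/w7.png',np.hstack([cv2.resize(im[120:310,220:420],(400,380)),cv2.resize(s[180:370,250:450],(400,380))]))
E
```

```text
{'t': np.float64(36.7), 'eef_pos': array([0.5301, 0.0664, 0.2268]), 'contact_force': array([ 0.5991,  0.8072, -0.0766]), 'torque': array([ 0.0088,  0.0408, -0.0193]), 'grasp_force': np.float64(0.0)} -0.9648230703738916 -0.00015765363968966994
```

View pics/w7.png

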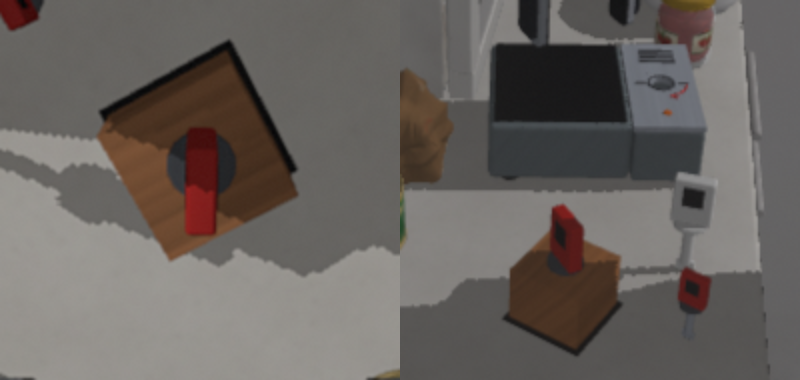

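The key stands home, with its flange on the block near the middle of its top (wrist crop (201,163)), the same pose as at the start. The jar and look-alikes are undisturbed in view, and the gripper is clear, so I hand in.

```bash
python3 -c "
from station import job
print(job.hand_in())"
```

```text
the job is handed in; nothing more can be done
None
```

I turned the knob clockwise until it met its stop (torque about 0.07 N m), put the key back in its stand and handed the job in at about 37 s; the hand-in returned no verdict.

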